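# Hang the bag-stop plate on its sloped bed and lock it

## Robot

A 6-joint arm with a two-finger parallel gripper is mounted at the origin on a cart in front of the work surface, level with it; the furniture and walls round the work are solid. World frame = base frame: x ahead of the robot, y to its left, z up, the work surface at z = 0. Lengths are in m, angles in rad, forces in N, time in s.
With the tool pointing down it reaches from about 0.225 to 0.725 m from the base axis. Payload 3.1 kg.
Tool frame: the origin (TCP) lies midway between the tips of the shut fingers; the grasp point (between the pads) lies 19 mm behind it (pinch_z is the distance from the TCP to the grasp point, in m); z points along the fingers, y is the direction in which the jaws open and shut (so a half turn about z gives the same grasp; the last joint's range is limited). The gripper opens to 85 mm and grips with 20 to 120 N. Pads are 22 mm wide; open, the fingers measure 114 mm over their backs; the gripper's body (76 mm by 85 mm) begins 54 mm behind the grasp point. The pads swing forward as they close: fully open they stand 13 mm farther back than shut.
Start: joints at [1.168, 0.048, 0.099, 1.622, 0, 1.443], TCP at [0.142, 0.505, 0.231] pointing down, gripper open.
Joint ranges: [-2.91, 2.91], [-0.99, 1.94], [-1.21, 1.42], [-2.12, 2.29], [-1.49, 1.47], [-3.14, 3.14]. Speed limits (rad/s): [2.79, 2.79, 3.14, 3.14, 3.14, 3.14].

## Interface

Orientations are given as a unit quaternion [x, y, z, w].
In Python, from bench import read_state, read_camera, sign_off, boxes_of, pinch_z gives the robot as it stands.
- The arm moves only by the tool step_arm, never from a script. Its arguments are lists of equal length, an entry for each row: "grip": the opening, from 0 (shut) to 1 (fully open); "linear": the shift along the tool's x, y, z in mm, a list of three; "rot": the turn, a rotation vector about the tool's x, y, z in degrees, a list of three. A call has 1 to 10 rows; each row is the pose to reach, as a shift and turn from the pose commanded when the call began, along the tool's axes at that moment; what a row does not reach only later rows make up. A row lasts 1/12 s, in which the tool goes at most 41.7 mm and 7.16 degrees, less where a joint would pass 70% of its speed; a pose out of reach is approached as far as the arm can. A call with a gripper value outside its range is refused whole. The fingers move at their own pace and stop on an object; "force" is the grip in N (left out, the last holds). Time passes only in rows, so rows that repeat a pose let the fingers close. It gives the time, the measured TCP pose, the force and the opening at its end, in the units of the state.
- read_state(): the state, without advancing time (a new reading comes with each control period).
- read_camera(name): name is "side" or "top" or "wrist"; returns a dict with "frame" (480x640x3 uint8, blue, green, red), "vfov" (degrees; the focal length in pixels is half the picture's height over the tangent of half this angle, whatever the lens; pixels are square), "cx", "cy" (the principal point, pixels), "T" (4x4, takes a point from camera to world coordinates); the wrist camera has in their place "tool_from_camera" (4x4, takes a point from camera to tool coordinates, whose origin is the TCP and whose axes are the flange's). Camera axes: x right, y up, looking along -z (the intrinsics and any distortion apply to the point x, -y, -z); pixel columns grow to the right and rows downward; lengths in m; the calibration is good to about 2 mm. The wrist camera is an equidistant fisheye: a pixel r from the principal point sees the ray r / f radians off the axis. A picture is of the moment at which its call begins: read the wrist's pose just before it. There is no depth.
- sign_off(): hands the job in, once; it reports no verdict.
Trained networks look in the newest picture that a camera, given by its name, has taken for a name from the list of things; names that differ only in an ending like _2 or _b are one class to them, and where a whole thing is asked for, a point or a joint stands for the part that bears it (a point fixed in the world has none). Each returns a list of dicts, best first, with "score" (0 to 1); they miss things now and then, are a little off and sometimes report something else, mostly with a low value. They report only what shows in the picture. A call takes as long as a camera call.
- boxes_of(camera, thing): "at" ([x, y, z] in m, in world coordinates, good to about 4 mm: the middle of the surface that is visible of it).
The state is a dict: "clock": time; "joint_positions": joint angles; "qvel": joint speeds; "effort": joint torques, N m; "tool_pos": TCP position; "eef_rot": TCP orientation; "wrist_force": force on the tool from outside, world axes, zero at the start; "torque": the same for the moment, N m; "grip_width": finger opening in m.
Only numpy, scipy, OpenCV 4.12 (cv2) and the standard library are available. Lean on these libraries where they do the work, as an engineer would, in place of code of your own. Each camera call takes 0.05 s, during which the arm holds its last target. There are 200 camera calls.

## Task

Fit the loose bag-stop plate (the one with the upright fence) on the sloped bed: first swing the locking arm up out of the way if it is not open, lay the plate flat over the two screw heads through the big ends of its keyholes, and slide it down the slope until it is fully home. Then swing the locking arm fully closed across the plate's upper edge, and let go; do not knock or shift the glue stick or the tub of swabs standing behind.

Things in the scene. Friction and masses are not known exactly. Their poses are not given: they have to be found in the camera images.
- fence (a point): Middle of the bag-stop plate's upright fence, 27.5 mm above the plate's underside and 15 mm to the -x side of its centre. The fence is 10 mm thick (x), 80 mm long (y), its top 51 mm above the underside: grip it across its thickness. Axes are the plate's: z out of the plate, x across the fence.
- stop_plate: The loose bag-stop plate, dark steel, 0.3 kg, flat on the table at first: 120 mm (x) by 140 mm (y), 5 mm thick, with the fence on top; origin at the centre of its underside. Two keyholes, at y = +52 and -52 mm: a big opening 25 mm across centred at x = -12.5 mm; from it a slot 13 mm wide runs towards +x and ends at x = +19 mm.
- bed: Sloped grey bed, 235 x 230 mm, fixed on a stand, 25 degrees from level, low edge towards the robot, turned a little to its right. Origin: on its surface, midway between the two screws, 80 mm above the table. x points up-slope (away from the robot), y left along the slope, z square out of the bed. The plate goes on with its axes parallel to these; home, its centre is at x = -14 mm, y = 0. It does not slide by itself.
- screw_left (a point): Foot of the left mounting screw on the bed's surface, at bed x = 0, y = +52 mm. Both screws stand square to the bed: shank 10 mm across; head 20 mm across with a bevelled top, its underside 7.5 mm and its top 13 mm above the bed.
- screw_right (a point): Foot of the right mounting screw, at bed x = 0, y = -52 mm; the same as the left one.
- lock_arm (a joint): Steel arm, 18 mm wide, swinging parallel to the bed. 0: closed, along the bed's +y, right behind the home plate's upper edge, a lip over it, so that it cannot slide back. Grows (rad) as it swings up-slope, to 1.6 (fully open, along +x). Starts anywhere. Below about 1.2 it blocks laying the plate on; it closes only if the plate is home. Stays where left; about 2 N at the knob moves it.
- lock_knob (a point): Middle of the arm's upright black knob, 20 mm across, which stands square to the bed from 17 to 58 mm above it (this point 38 mm above it), 88 mm from the pivot. Pinch it or push it sideways.
- lock_pivot (a point): Point on the arm's pivot axis, 38 mm above the bed at bed x = 58 mm, y = -92 mm (level with the middle of the knob).
- glue: Bystander: white capped glue stick, 26 mm across, 88 mm tall, standing; origin at its underside. Leave it alone.
- swab_tub: Bystander: round tub full of cotton swabs, 75 mm across, 88 mm tall; origin at its underside. Leave it alone.

How it is judged:
On the way:
1. the plate is home under the screw heads, the locking arm not yet closed (x of fence in the frame of bed between -0.034 and -0.0245 m and y of fence in the frame of bed between -0.005 and 0.005 m and z of fence in the frame of bed between 0.022 and 0.0325 m and angle between the z axis of fence and the z axis of bed, either way round below 0.07 rad and angle between the x axis of fence and the x axis of bed, either way round below 0.1 rad and value of joint lock_arm above 0.3 rad), for 0.1 s.
At the end, for the whole second after the job is handed in: The plate lies flat on the bed (within 0.07 rad), its fence point within 4.5 mm of the home place along the slope and 5 mm across it, under both screw heads, and the locking arm is closed (below 0.15 rad); the plate is at rest and the robot touches nothing (x of fence in the frame of bed between -0.034 and -0.0245 m and y of fence in the frame of bed between -0.005 and 0.005 m and z of fence in the frame of bed between 0.022 and 0.0325 m and angle between the z axis of fence and the z axis of bed, either way round below 0.07 rad and angle between the x axis of fence and the x axis of bed, either way round below 0.1 rad and value of joint lock_arm below 0.15 rad and linear speed of stop_plate below 0.02 m/s and contact force between the fingers and anything else below 0.5 N).
It fails at once if a bystander is moved by more than 30 mm (distance of any of glue, swab_tub from where it was at the start of the episode above 0.03 m).
It also fails if it takes over 72 s, if anything falls off the work surface, if the arm or the gripper's body presses on something with over 40 N, if the wrist force passes 120 N, or if a joint passes its speed limit or range.

## Working session

There is one attempt and no reset: what is moved stays moved. The work goes in short steps, Python scripts to look and compute and a tool call to move; the robot and the scene stay as the last step left them, time stands still between calls to the robot, and variables do not carry over. Pictures are saved under pics/ and viewed, about 8 in all and at most 12, crops included, and the job is handed in when it is done.

Besides the shell and the picture viewer there is one more tool, called after "Call:" in YAML: its name, and indented under it one key for each argument. step_arm: Moves the arm, as the interface text tells. Its arguments: {"type":"object","properties":{"grip":{"type":"array","items":{"type":"number"}},"linear":{"type":"array","items":{"type":"array","items":{"type":"number"}}},"rot":{"type":"array","items":{"type":"array","items":{"type":"number"}}},"force":{"type":"number"}},"required":["grip","linear","rot"]}

```bash
mkdir -p pics; ls; python3 - <<'E'
from bench import *
import cv2,numpy as np
print(pinch_z if not callable(pinch_z) else pinch_z())
s=read_state();print({k:np.round(v,3).tolist() for k,v in s.items()})
for c in ("top","side"):
    r=read_camera(c);cv2.imwrite(f"pics/{c}0.png",r["frame"])
    print(c,r["vfov"],r["cx"],r["cy"],np.round(r["T"],3).tolist())
    for t in ("fence","stop_plate","bed","lock_arm","lock_knob","screw_left","glue","swab_tub"):
        try: print(t,[(np.round(d["at"],3).tolist(),round(d["score"],2)) for d in boxes_of(c,t)][:3])
        except Exception as e: print(t,e)
E
```

```text
pics
0.0187
{'clock': 0.0, 'joint_positions': [1.168, 0.049, 0.098, 1.622, 0.0, 1.443], 'qvel': [-0.001, 0.001, 0.001, -0.003, 0.0, 0.001], 'effort': [0.001, -33.878, 32.002, 0.02, -0.0, 0.0], 'tool_pos': [0.142, 0.505, 0.23], 'eef_rot': [0.137, 0.991, -0.001, -0.0], 'wrist_force': [0.019, 0.473, 0.104], 'torque': [-0.026, 0.018, 0.022], 'grip_width': 0.086}
top 56.54177745578282 323.74010454813794 237.33626952776643 [[-0.001, 0.996, -0.085, 0.462], [-1.0, -0.001, 0.002, -0.056], [0.002, 0.085, 0.996, 0.983], [0.0, 0.0, 0.0, 1.0]]
fence [([0.408, 0.151, 0.002], 0.56)]
stop_plate [([0.412, 0.149, 0.004], 0.55)]
bed [([0.5, -0.138, 0.09], 0.7)]
lock_arm [([0.569, -0.144, 0.124], 0.83), ([0.681, 0.042, 0.072], 0.19)]
lock_knob [([0.568, -0.139, 0.125], 0.75)]
screw_left [([0.503, -0.135, 0.088], 0.68), ([0.569, -0.141, 0.125], 0.53)]
glue []
swab_tub [([0.682, 0.038, 0.076], 0.8)]
side 50.97442383160542 315.45881644378306 240.78082446981526 [[-0.928, 0.266, -0.261, 0.276], [-0.372, -0.622, 0.689, 0.652], [0.02, 0.736, 0.676, 0.78], [0.0, 0.0, 0.0, 1.0]]
fence [([0.41, 0.137, 0.005], 0.77)]
stop_plate [([0.409, 0.136, 0.003], 0.55)]
bed [([0.498, -0.115, 0.083], 0.6)]
lock_arm [([0.559, -0.116, 0.137], 0.84)]
lock_knob [([0.56, -0.117, 0.13], 0.75)]
screw_left [([0.497, -0.119, 0.09], 0.9), ([0.558, -0.115, 0.129], 0.61), ([0.668, 0.062, 0.067], 0.2)]
glue [([0.594, 0.093, 0.058], 0.67)]
swab_tub [([0.667, 0.059, 0.066], 0.73)]
```

View pics/top0.png

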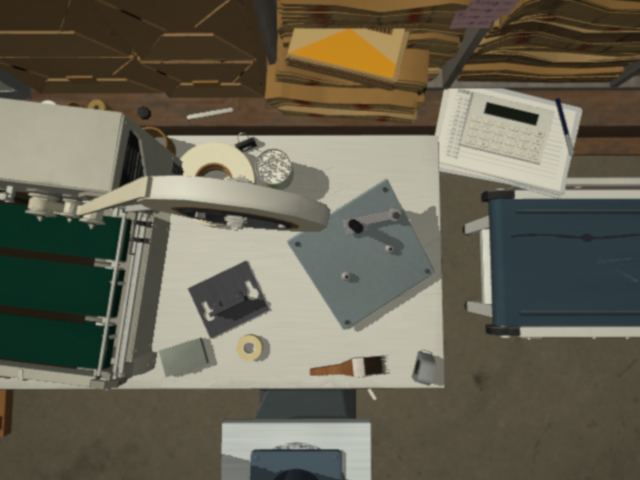

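View pics/side0.png

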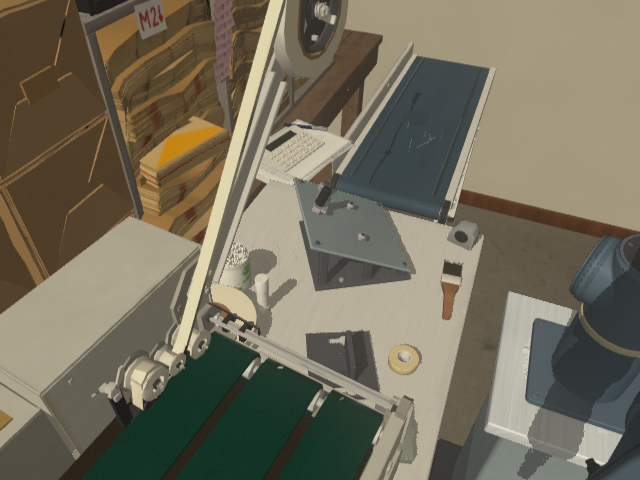

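```bash
python3 - <<'E'
import cv2,numpy as np
t=cv2.imread("pics/top0.png");s=cv2.imread("pics/side0.png")
a=t[170:340,280:445];b=t[250:345,180:285];c=s[170:285,285:420];d=s[320:400,295:390]
W=np.zeros((600,800,3),np.uint8)
def put(im,x,y,k):
    im=cv2.resize(im,None,fx=k,fy=k,interpolation=cv2.INTER_CUBIC);h,w=im.shape[:2];W[y:y+h,x:x+w]=im[:600-y,:800-x]
put(a,0,0,2.5);put(c,420,0,2.8);put(b,0,428,1.8);put(d,420,325,3.4)
put(t[250:345,180:285],200,428,1.8)
cv2.imwrite("pics/crop.png",W)
E
```

```text
(no output)
```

View pics/crop.png

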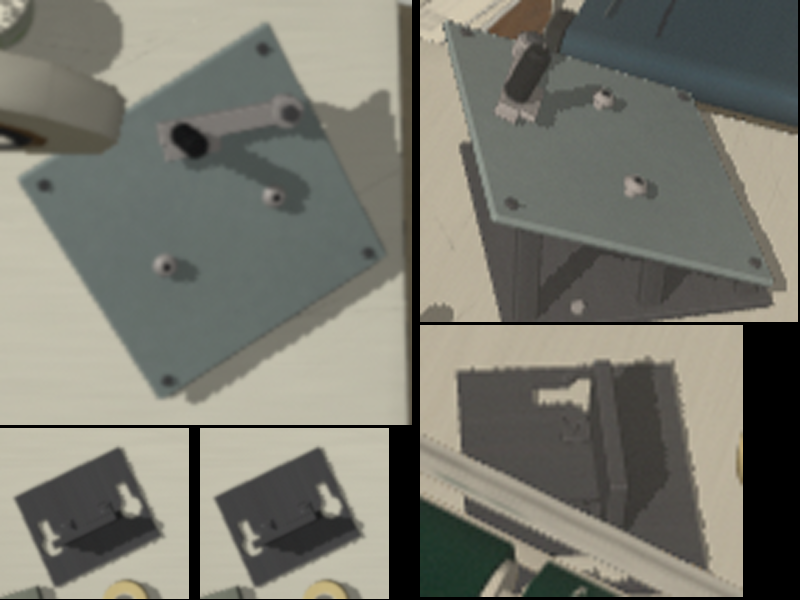

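```bash
cat > h.py <<'E'
import numpy as np
from scipy.spatial.transform import Rotation as R
from scipy.optimize import least_squares
TOP=dict(vfov=56.54177745578282,cx=323.74,cy=237.336,T=None);SIDE=dict(vfov=50.97442383,cx=315.459,cy=240.781,T=None)
def proj(c,p):
    q=(np.asarray(p)-c["T"][:3,3])@c["T"][:3,:3]; f=240/np.tan(np.radians(c["vfov"]/2))
    return np.stack([c["cx"]+f*q[...,0]/-q[...,2], c["cy"]+f*q[...,1]/q[...,2]],-1)
def ray(c,uv):
    f=240/np.tan(np.radians(c["vfov"]/2)); d=np.array([(uv[0]-c["cx"])/f,-(uv[1]-c["cy"])/f,-1.]); return c["T"][:3,3],c["T"][:3,:3]@d
def tri(c1,a,c2,b):
    o1,d1=ray(c1,a);o2,d2=ray(c2,b)
    s=np.linalg.lstsq(np.c_[d1,-d2],o2-o1,rcond=None)[0]; p,q=o1+s[0]*d1,o2+s[1]*d2
    return (p+q)/2,np.linalg.norm(p-q)
def bedR(yaw): return R.from_euler("ZY",[yaw,-np.radians(25)]).as_matrix()
E
python3 - <<'E'
from h import *; from bench import *
T=read_camera("top");S=read_camera("side")
np.savez("cams.npz",T=T["T"],S=S["T"])
def knob(a): return [58+88*np.sin(a),-92+88*np.cos(a),38]
obs=[(T,(346,276.4),lambda a:[0,52,11.5]),(T,(388.8,248.4),lambda a:[0,-52,11.5]),(T,(356,226),knob),
 (S,(361.4,236),lambda a:[0,52,10]),(S,(350.4,205),lambda a:[0,-52,10]),(S,(323.2,196.8),knob)]
def res(v):
    return np.concatenate([proj(c,[v[0],v[1],.08]+bedR(v[2])@np.array(f(v[3]))/1e3)-uv for c,uv,f in obs])
r=least_squares(res,[.5,-.13,.55,.3]);print("bed",r.x,np.round(r.fun,1))
pl=[(15,496),(122,447),(163,535),(57,587)];C=[(.06,.07),(.06,-.07),(-.06,-.07),(-.06,.07)]
def res2(v): return np.concatenate([proj(T,[v[0]+c[0]*np.cos(v[2])-c[1]*np.sin(v[2]),v[1]+c[0]*np.sin(v[2])+c[1]*np.cos(v[2]),.004])-[180+p[0]/1.8,250+(p[1]-428)/1.8] for c,p in zip(C,pl)])
r=least_squares(res2,[.4,.13,.4]);print("plate",r.x,np.round(r.fun,1))
# side check of the fence ends top
v=r.x
for y in (.04,-.04): print(proj(S,[v[0]-.015*np.cos(v[2])-y*np.sin(v[2]),v[1]-.015*np.sin(v[2])+y*np.cos(v[2]),.051]))
print("wheel",tri(T,(325,215),S,(345,20)),tri(T,(80,210),S,(190,340)))
E
```

```text
bed [ 0.4922978  -0.14344897  0.55718821  0.38001165] [-0.2 -0.3  0.9  0.1 -0.6  0.1  0.2  0.3 -0.2  0.1  0.1 -0.4]
plate [0.41146672 0.14674245 0.44569448] [ 0.6  0.1 -0.5 -0.5 -0.1  0.5  0.  -0.1]
[354.24727299 367.25538949]
[348.88295022 329.05412998]
wheel (array([ 0.51758498, -0.06041247,  0.52532151]), np.float64(0.013383578204051167)) (array([0.56658696, 0.34633894, 0.24487364]), np.float64(0.009668472556216539))
```

```bash
cat >> h.py <<'E'
BED=dict(p=np.array([.4923,-.1434,.08]),yaw=.5572)
def bed2w(p): return BED["p"]+bedR(BED["yaw"])@np.asarray(p,float)/1e3
def w2bed(p): return (np.asarray(p)-BED["p"])@bedR(BED["yaw"])*1e3
def toolR(zdir,ydir):
    z=np.array(zdir,float);y=np.array(ydir,float);y-=z*(y@z);y/=np.linalg.norm(y);return np.c_[np.cross(y,z),y,z]
def bedtool(az):  # tool z into bed, jaw axis at bed azimuth az (deg)
    B=bedR(BED["yaw"]);a=np.radians(az);return toolR(-B[:,2],B@[np.cos(a),np.sin(a),0])
def downtool(az):
    a=np.radians(az);return toolR([0,0,-1],[np.cos(a),np.sin(a),0])
def steps(poses,start=None,best=True):
    from bench import read_state
    if start is None:
        s=read_state();p0=np.array(s["tool_pos"]);R0=R.from_quat(s["eef_rot"]).as_matrix()
    else: p0,R0=start
    for p,Rt in poses:
        rv=(R.from_matrix(R0.T@Rt)).as_rotvec(degrees=True)
        alt=(R.from_matrix(R0.T@Rt@np.diag([-1,-1,1]))).as_rotvec(degrees=True)
        if best and np.linalg.norm(alt)<np.linalg.norm(rv): rv=alt
        print("lin",np.round((p-p0)@R0*1e3,1).tolist(),"rot",np.round(rv,1).tolist(),"world",np.round(p,3))
def knob(a,z=38): return [58+88*np.sin(a),-92+88*np.cos(a),z]
def camd(n):
    c=dict(TOP if n=="top" else SIDE);c["T"]=np.load("cams.npz")["T" if n=="top" else "S"];return c
E
python3 - <<'E'
from h import *
T=camd("top");S=camd("side")
print("rail",tri(T,(105,375),S,(405,405)),tri(T,(155,200),S,(215,320)))
for a in (0,.38,1.5): print(a,bed2w(knob(a)))
steps([(np.array([.3,.1,.25]),bedtool(-35)),(bed2w(knob(.38,110)),bedtool(-35))])
E
```

```text
rail (array([0.28851137, 0.31065985, 0.21225183]), np.float64(0.01293444383943028)) (array([0.59613858, 0.25277775, 0.16328737]), np.float64(0.011892854304194737))
0 [ 0.52539962 -0.12748996  0.13895156]
0.38 [ 0.55382732 -0.1171742   0.15274624]
1.5 [ 0.63616497 -0.15482593  0.1760488 ]
lin [-261.6, -347.3, -18.7] rot [-26.9, -1.7, 76.0] world [0.3  0.1  0.25]
lin [-544.3, -510.0, 13.3] rot [-26.9, -1.7, 76.0] world [ 0.528 -0.133  0.218]
```

Call:
step_arm:
  grip: [0.4, 0.4, 0.4, 0.4, 0.4, 0.4, 0.4, 0.4, 0.4, 0.4]
  linear:
    - [-10, -20, -60]
    - [-40, -60, -70]
    - [-70, -100, -70]
    - [-105, -140, -70]
    - [-135, -180, -70]
    - [-170, -225, -70]
    - [-200, -265, -70]
    - [-230, -305, -70]
    - [-262, -347, -70]
    - [-262, -347, -70]
  rot:
    - [0, 0, 0]
    - [0, 0, 0]
    - [-4, 0, 10]
    - [-8, 0, 20]
    - [-11, -1, 30]
    - [-14, -1, 40]
    - [-17, -1, 48]
    - [-20, -1, 56]
    - [-23, -1, 64]
    - [-26, -2, 72]

```text
clock: 1.83
tool_pos: [0.2784, 0.1558, 0.3017]
eef_rot: [0.557, 0.815, 0.156, 0.032]
wrist_force: [0.9, 0.2, -0.8]
grip_width: 0.0342
```

```bash
python3 - <<'E'
from h import *
steps([(bed2w(knob(.38,130)),bedtool(-35))])
E
```

```text
lin [-369.1, 101.2, 52.7] rot [-8.0, -0.8, 23.6] world [ 0.521 -0.138  0.236]
```

Call:
step_arm:
  grip: [0.4, 0.4, 0.4, 0.4, 0.4, 0.4, 0.4, 0.4, 0.4, 0.4]
  linear:
    - [-36, 10, 5]
    - [-72, 20, 10]
    - [-108, 30, 15]
    - [-145, 40, 20]
    - [-182, 50, 26]
    - [-220, 60, 31]
    - [-256, 70, 36]
    - [-292, 80, 42]
    - [-330, 90, 47]
    - [-369, 101, 53]
  rot:
    - [-2, 0, 6]
    - [-4, 0, 12]
    - [-6, -1, 18]
    - [-8, -1, 23.6]
    - [-8, -1, 23.6]
    - [-8, -1, 23.6]
    - [-8, -1, 23.6]
    - [-8, -1, 23.6]
    - [-8, -1, 23.6]
    - [-8, -1, 23.6]

```text
clock: 2.67
tool_pos: [0.5224, -0.1369, 0.2344]
eef_rot: [0.708, 0.673, 0.209, 0.044]
wrist_force: [0.1, 1.1, 1.5]
grip_width: 0.0342
```

```bash
python3 - <<'E'
from h import *; from bench import *; import cv2
s=read_state();print(np.round(s["joint_positions"],2),np.round(s["tool_pos"],3))
w=read_camera("wrist");cv2.imwrite("pics/w1.png",w["frame"])
print(w["vfov"],w["cx"],w["cy"],np.round(w["tool_from_camera"],3).tolist())
for t in ("lock_knob","screw_left","lock_arm"):
  for d in boxes_of("wrist",t)[:3]: print(t,round(d["score"],2),np.round(w2bed(d["at"]),1))
steps([(bed2w(knob(.38,28)),bedtool(-35))])
E
```

```text
[-0.61 -0.18 -0.17  1.4   0.39  1.05] [ 0.522 -0.137  0.234]
65.70646984690485 320.99900359758783 242.6097496787636 [[-0.0, 0.957, 0.291, 0.075], [1.0, -0.0, 0.0, -0.001], [0.0, 0.291, -0.957, -0.143], [0.0, 0.0, 0.0, 1.0]]
lock_knob 0.65 [ 77.9 -35.3  15.9]
screw_left 0.8 [37.2 16.8  0.7]
lock_arm 0.62 [ 77.4 -33.9  12.2]
lin [-1.1, 1.8, 98.1] rot [-0.5, 0.1, 0.0] world [ 0.557 -0.115  0.144]
```

View pics/w1.png

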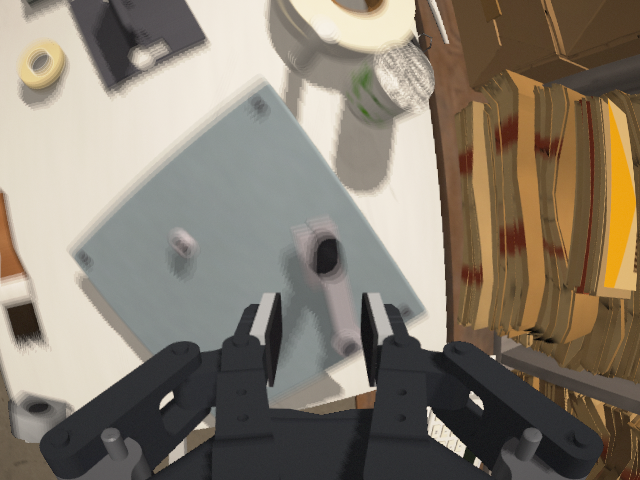

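```bash
cat >> h.py <<'E'
def wproj(w,s,p):
    Rt=R.from_quat(s["eef_rot"]).as_matrix();q=(np.asarray(p)-s["tool_pos"])@Rt
    M=np.array(w["tool_from_camera"]);q=(q-M[:3,3])@M[:3,:3]; f=240/np.tan(np.radians(w["vfov"]/2))
    x,y,z=q[...,0],-q[...,1],-q[...,2];r=np.hypot(x,y);th=np.arctan2(r,z)
    return np.stack([w["cx"]+f*th*x/r,w["cy"]+f*th*y/r],-1)
E
python3 - <<'E'
from h import *; from bench import *; import cv2,pickle
s=read_state();w=read_camera("wrist");cv2.imwrite("pics/w2.png",cv2.resize(w["frame"][180:400,130:420],None,fx=2.6,fy=2.6,interpolation=cv2.INTER_CUBIC))
pickle.dump((s,w),open("w2.pkl","wb"))
for n,p in dict(sl=[0,52,12],top=knob(.38,58),piv=[58,-92,17]).items():
    u=wproj(w,s,bed2w(p));print(n,u,(u-[130,180])*2.6)
for t in ("lock_knob","screw_left"):
  for d in boxes_of("wrist",t)[:3]: print(t,round(d["score"],2),np.round(w2bed(d["at"]),1))
E
```

```text
sl [180.02024979 240.71969355] [130.05264946 157.87120324]
top [324.65214954 261.50803672] [506.09558881 211.92089547]
piv [349.43342731 344.63793485] [570.526911   428.05863061]
lock_knob 0.8 [ 79.8 -32.6  13.7]
lock_knob 0.59 [40.1 11.6  2.4]
```

View pics/w2.png

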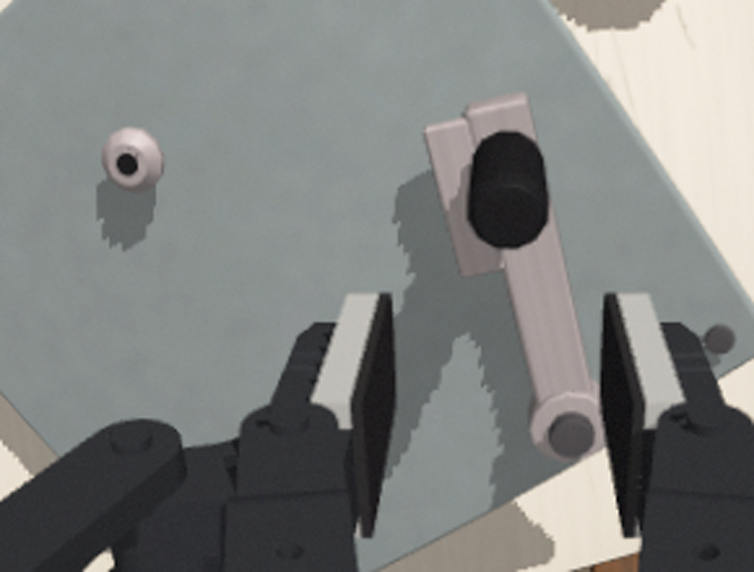

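Call:
step_arm:
  grip: [0.4, 0.4, 0.4, 0.4, 0.4]
  linear:
    - [-1, 2, 30]
    - [-1, 2, 60]
    - [-1, 2, 90]
    - [-1, 2, 98]
    - [-1, 2, 98]
  rot:
    - [-0.5, 0, 0]
    - [-0.5, 0, 0]
    - [-0.5, 0, 0]
    - [-0.5, 0, 0]
    - [-0.5, 0, 0]

```text
clock: 3.43
tool_pos: [0.5564, -0.1124, 0.1442]
eef_rot: [0.707, 0.673, 0.211, 0.045]
wrist_force: [-0.1, 0.2, -0.7]
grip_width: 0.0342
```

```bash
python3 - <<'E'
from h import *
st=(bed2w(knob(.38,28)),bedtool(-35))
steps([(bed2w(knob(a,28)),bedtool(z)) for a,z in zip(np.linspace(.38,1.54,10)[1:],np.linspace(-35,-80,10)[1:])],st)
from bench import *; print(w2bed(read_state()["tool_pos"]),knob(.38,28))
E
```

```text
lin [1.9, 11.2, 0.0] rot [-0.0, -0.0, 5.0] world [ 0.568 -0.114  0.148]
lin [2.3, 22.5, 0.0] rot [-0.0, -0.0, 10.0] world [ 0.578 -0.115  0.152]
lin [1.3, 33.8, 0.0] rot [-0.0, 0.0, 15.0] world [ 0.589 -0.117  0.156]
lin [-1.2, 44.9, 0.0] rot [0.0, 0.0, 20.0] world [ 0.599 -0.12   0.159]
lin [-5.1, 55.5, 0.0] rot [-0.0, -0.0, 25.0] world [ 0.609 -0.125  0.162]
lin [-10.3, 65.6, 0.0] rot [0.0, 0.0, 30.0] world [ 0.619 -0.131  0.164]
lin [-16.8, 74.9, 0.0] rot [-0.0, 0.0, 35.0] world [ 0.627 -0.138  0.166]
lin [-24.4, 83.3, 0.0] rot [-0.0, 0.0, 40.0] world [ 0.635 -0.146  0.167]
lin [-33.0, 90.6, 0.0] rot [-0.0, -0.0, 45.0] world [ 0.642 -0.155  0.167]
[91.33037605 -7.59372365 28.27224063] [np.float64(90.64100130834248), np.float64(-10.277512069267104), 28]
```

Call:
step_arm:
  grip: [0.4, 0.4, 0.4, 0.4, 0.4, 0.4, 0.4, 0.4, 0.4, 0.4]
  linear:
    - [2, 11, 0]
    - [2, 22, 0]
    - [1, 34, 0]
    - [-1, 45, 0]
    - [-5, 55, 0]
    - [-10, 66, 0]
    - [-16, 75, 0]
    - [-24, 84, 0]
    - [-33, 92, 0]
    - [-33, 92, 0]
  rot:
    - [0, 0, 5]
    - [0, 0, 10]
    - [0, 0, 15]
    - [0, 0, 20]
    - [0, 0, 25]
    - [0, 0, 30]
    - [0, 0, 35]
    - [0, 0, 40]
    - [0, 0, 45]
    - [0, 0, 45]

```text
clock: 4.27
tool_pos: [0.6454, -0.1567, 0.1741]
eef_rot: [0.911, 0.35, 0.215, -0.036]
wrist_force: [0.1, -0.7, 0.3]
grip_width: 0.0341
```

```bash
python3 - <<'E'
from h import *; from bench import *
s=read_state();p=w2bed(s["tool_pos"]);print(p,np.arctan2(p[0]-58,p[1]+92),np.round(s["joint_positions"],2))
# retreat 90mm then to the fence
y=.4457;c=np.array([.4115,.1467,0]);f=c+np.array([-.015*np.cos(y),-.015*np.sin(y),0])
print("fence",f)
Rt=R.from_quat(s["eef_rot"]).as_matrix(); up=np.array(s["tool_pos"])-Rt[:,2]*.09
print("up",up)
steps([(f+[0,0,.2],downtool(np.degrees(y))),(f+[0,0,.09],downtool(np.degrees(y)))])
E
```

```text
[151.16156697 -92.18983233  33.3814737 ] 1.5728339918486918 [-0.52  0.11 -0.01  1.22  0.38  1.93]
fence [0.39796536 0.14023366 0.        ]
up [ 0.61233429 -0.17615077  0.25556098]
lin [31.4, -382.8, -49.9] rot [20.1, -18.0, -72.3] world [0.398 0.14  0.2  ]
lin [-14.6, -392.1, 49.7] rot [20.1, -18.0, -72.3] world [0.398 0.14  0.09 ]
```

```bash
python3 - <<'E'
from h import *
y=25.54
steps([(np.array([.37,-.06,.24]),downtool(y)),(np.array([.398,.14,.18]),downtool(y))])
E
```

```text
lin [-94.9, -246.9, -139.7] rot [20.1, -18.0, -72.3] world [ 0.37 -0.06  0.24]
lin [22.9, -384.3, -31.8] rot [20.1, -18.0, -72.3] world [0.398 0.14  0.18 ]
```

Call:
step_arm:
  grip: [0.4, 0.4, 0.6, 0.8, 1, 1, 1, 1, 1, 1]
  linear:
    - [0, 0, -40]
    - [0, 0, -80]
    - [-12, -30, -100]
    - [-24, -65, -110]
    - [-36, -100, -115]
    - [-48, -135, -120]
    - [-62, -170, -125]
    - [-75, -205, -130]
    - [-88, -235, -137]
    - [-95, -247, -140]
  rot:
    - [0, 0, 0]
    - [0, 0, 0]
    - [1, -1, -6]
    - [3, -3, -12]
    - [5, -5, -18]
    - [7, -7, -25]
    - [9, -8, -32]
    - [11, -9, -39]
    - [13, -11, -46]
    - [15, -13, -53]

```text
clock: 5.1
tool_pos: [0.365, -0.0581, 0.2402]
eef_rot: [0.671, 0.738, 0.066, -0.014]
wrist_force: [0.6, 0.3, 0.3]
grip_width: 0.0853
```

```bash
python3 - <<'E'
from h import *
y=25.54
steps([(np.array([.398,.14,.16]),downtool(y)),(np.array([.398,.14,.12]),downtool(y))])
E
```

```text
lin [184.0, 44.3, 104.7] rot [5.5, -5.4, -20.1] world [0.398 0.14  0.16 ]
lin [179.6, 41.2, 144.4] rot [5.5, -5.4, -20.1] world [0.398 0.14  0.12 ]
```

Call:
step_arm:
  grip: [1, 1, 1, 1, 1, 1, 1, 1]
  linear:
    - [37, 9, 20]
    - [74, 18, 40]
    - [110, 27, 60]
    - [147, 36, 80]
    - [184, 44, 105]
    - [182, 43, 125]
    - [182, 43, 125]
    - [182, 43, 125]
  rot:
    - [2, -2, -6]
    - [4, -4, -12]
    - [5.5, -5.4, -18]
    - [5.5, -5.4, -20]
    - [5.5, -5.4, -20]
    - [5.5, -5.4, -20]
    - [5.5, -5.4, -20]
    - [5.5, -5.4, -20]

```text
clock: 5.77
tool_pos: [0.4019, 0.1393, 0.1385]
eef_rot: [0.536, 0.844, 0.001, -0.002]
wrist_force: [-0.3, -0.8, -0.1]
grip_width: 0.0855
```

```bash
python3 - <<'E'
from h import *; from bench import *; import cv2
y=.4457;c=np.array([.4115,.1467,0]);f=c+np.array([-.015*np.cos(y),-.015*np.sin(y),0])
s=read_state();w=read_camera("wrist");fr=w["frame"].copy()
P=lambda x,yy,z:c+[x*np.cos(y)-yy*np.sin(y),x*np.sin(y)+yy*np.cos(y),z]
for p in [P(-.02,.04,.051),P(-.01,.04,.051),P(-.01,-.04,.051),P(-.02,-.04,.051),P(-.0125,.052,.005),P(-.0125,-.052,.005),P(.06,.07,.005),P(.06,-.07,.005)]:
    u=wproj(w,s,p);cv2.circle(fr,tuple(int(round(v)) for v in u),2,(0,0,255),-1)
cv2.imwrite("pics/w3.png",fr);print(s["tool_pos"],w2bed(s["tool_pos"]))
steps([(f+[0,0,.015],downtool(np.degrees(y)))])
E
```

```text
[0.40188313 0.13933902 0.13849122] [ 90.67636418 287.78516738  22.25483282]
lin [3.0, -4.2, 124.7] rot [0.1, -0.2, -0.5] world [0.398 0.14  0.015]
```

View pics/w3.png

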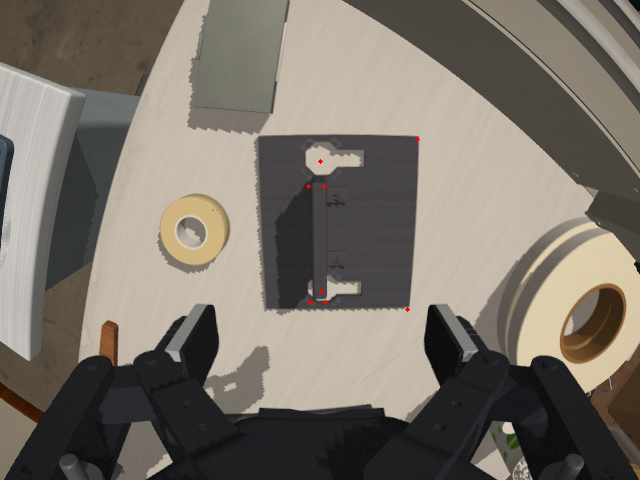

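Call:
step_arm:
  grip: [1, 1, 1, 1, 0, 0, 0, 0, 0, 0]
  linear:
    - [3, -3, 40]
    - [3, -3, 80]
    - [3, -3, 115]
    - [3, -3, 121]
    - [3, -3, 121]
    - [3, -3, 121]
    - [3, -3, 121]
    - [3, -3, 121]
    - [3, -3, 121]
    - [3, -3, 121]
  rot:
    - [0, 0, -0.5]
    - [0, 0, -0.5]
    - [0, 0, -0.5]
    - [0, 0, -0.5]
    - [0, 0, -0.5]
    - [0, 0, -0.5]
    - [0, 0, -0.5]
    - [0, 0, -0.5]
    - [0, 0, -0.5]
    - [0, 0, -0.5]
  force: 60

```text
clock: 6.65
tool_pos: [0.4002, 0.1415, 0.0187]
eef_rot: [0.534, 0.846, 0.002, -0.001]
wrist_force: [-0.7, 0.8, -0.5]
grip_width: 0.0123
```

Call:
step_arm:
  grip: [0, 0, 0, 0, 0, 0]
  linear:
    - [0, 0, 0]
    - [0, 0, 0]
    - [0, 0, -40]
    - [0, 0, -80]
    - [0, 0, -130]
    - [0, 0, -130]
  rot:
    - [0, 0, 0]
    - [0, 0, 0]
    - [0, 0, 0]
    - [0, 0, 0]
    - [0, 0, 0]
    - [0, 0, 0]

```text
clock: 7.15
tool_pos: [0.4023, 0.1414, 0.1535]
eef_rot: [0.533, 0.846, 0.005, 0.002]
wrist_force: [2.1, 1.3, -2.8]
grip_width: 0.009
```

```bash
python3 - <<'E'
from h import *; from bench import *; import cv2,pickle
s=read_state();w=read_camera("wrist");fr=w["frame"].copy();pickle.dump((s,w),open("w4.pkl","wb"))
print(s["clock"],s["wrist_force"],s["tool_pos"])
Rt=R.from_quat(s["eef_rot"]).as_matrix()
for p in [(60,70,5),(60,-70,5),(-60,70,5),(-60,-70,5),(-20,40,51),(-10,40,51),(19,52,5),(19,-52,5)]:
    q=np.array([p[1],p[0]+15,18-p[2]])/1e3;u=wproj(w,s,np.array(s["tool_pos"])+Rt@q);print(p,np.round(u,1),np.round((u-[220,90])*2.7))
cv2.imwrite("pics/w4.png",cv2.resize(fr[90:310,220:500],None,fx=2.7,fy=2.7,interpolation=cv2.INTER_CUBIC))
E
```

```text
7.15 [ 2.07105795  1.28567291 -2.81055299] [0.40231598 0.14141336 0.15349573]
(60, 70, 5) [490.1 151.8] [729. 167.]
(60, -70, 5) [451.7 404.7] [626. 850.]
(-60, 70, 5) [216.4 147.6] [-10. 156.]
(-60, -70, 5) [241.6 408.9] [ 58. 861.]
(-20, 40, 51) [306.1 247.7] [233. 426.]
(-10, 40, 51) [338.3 247.7] [319. 426.]
(19, 52, 5) [401.1 188.4] [489. 266.]
(19, -52, 5) [385.5 385.7] [447. 798.]
```

View pics/w4.png

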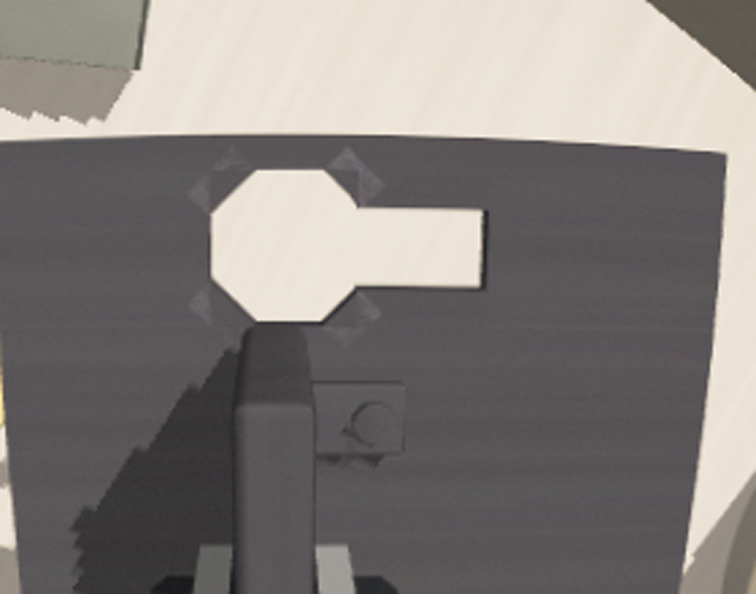

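```bash
python3 - <<'E'
from h import *; import pickle
s,w=pickle.load(open("w4.pkl","rb"));Rt=R.from_quat(s["eef_rot"]).as_matrix()
P=np.array([(60,70,5),(-20,40,51),(-10,40,51),(19,58.5,5),(19,45.5,5),(-12.5,64.5,5),(-12.5,39.5,5),(-25,52,5)],float)
U=np.array([(726,154),(237,405),(315,405),(484,209),(480,288),(290,169),(290,322),(211,247)])/2.7+[220,90]
M0=np.array([[0,1,0],[1,0,0],[0,0,-1.]])
def f(v,full=False):
    q=P-[-15,0,27.5]
    q=(R.from_rotvec(v[3:6]).as_matrix()@(M0@q.T)).T+v[:3]
    return (wproj(w,s,np.array(s["tool_pos"])+(Rt@(q/1e3).T).T)-U).ravel()
g=np.concatenate
r=least_squares(lambda v:g([f(v),(v[3:6]-0)*50]),[0,0,-10,0,0,0]);print(np.round(r.x[:3],1),np.degrees(r.x[3:6]).round(1),f(r.x).round(1))
E
```

```text
[ 2.  -0.3 -5.7] [0.2 1.  0.2] [-1.4 -0.2 -1.5 -0.1  1.   0.   0.9  0.2  1.   0.3  0.1 -0.3 -0.2  0.3
  0.1 -0.2]
```

```bash
cat >> h.py <<'E'
OFF=np.array([2.,0,-5.7]) # fence in tool, mm
def platepose(fx,fy,fz): return bed2w([fx-OFF[1],fy-OFF[0],fz+OFF[2]]),bedtool(0)
E
python3 - <<'E'
from h import *; from bench import *
print(w2bed([.594,.093,.05]),w2bed([.402,.141,.153]))
s=read_state();print(np.round(s["joint_positions"],2))
steps([(np.array([.39,.0,.25]),bedtool(0)),platepose(-2.5,0,120)],best=False)
E
```

```text
[ 178.84955358  146.8617649  -116.50025406] [ 97.69399298 289.1331086   34.991131  ]
[ 0.18 -0.23 -0.31  1.48  0.    1.3 ]
lin [-122.1, -71.1, -98.3] rot [-24.4, 1.3, -6.3] world [0.39 0.   0.25]
lin [-303.3, -91.3, -31.3] rot [-24.4, 1.3, -6.3] world [ 0.45  -0.172  0.183]
```

Call:
step_arm:
  grip: [0, 0, 0, 0, 0, 0, 0, 0, 0, 0]
  linear:
    - [-10, -10, -30]
    - [-35, -25, -55]
    - [-62, -40, -75]
    - [-92, -56, -90]
    - [-122, -71, -98]
    - [-150, -75, -90]
    - [-182, -79, -78]
    - [-215, -83, -65]
    - [-248, -86, -52]
    - [-280, -89, -40]
  rot:
    - [0, 0, 0]
    - [-3, 0, -1]
    - [-6, 0, -2]
    - [-9, 0.5, -3]
    - [-12, 0.7, -4]
    - [-15, 0.9, -5]
    - [-18, 1, -6]
    - [-21, 1.2, -6.3]
    - [-24.4, 1.3, -6.3]
    - [-24.4, 1.3, -6.3]
  force: 60

```text
clock: 8.03
tool_pos: [0.4362, -0.1519, 0.1805]
eef_rot: [0.477, 0.853, 0.186, 0.099]
wrist_force: [0.5, 0.7, -4.1]
grip_width: 0.0092
```

Call:
step_arm:
  grip: [0, 0, 0, 0]
  linear:
    - [-12, -1, 2]
    - [-18, -1, 4]
    - [-18, -1, 4]
    - [-18, -1, 4]
  rot:
    - [0, 0, 0]
    - [0, 0, 0]
    - [0, 0, 0]
    - [0, 0, 0]

```text
clock: 8.37
tool_pos: [0.4486, -0.1641, 0.1801]
eef_rot: [0.475, 0.854, 0.187, 0.1]
wrist_force: [0.2, -0.3, -4.6]
grip_width: 0.0093
```

```bash
python3 - <<'E'
from h import *; from bench import *
s=read_state();print(w2bed(s["tool_pos"]),s["wrist_force"])
steps([platepose(-2.5,0,70)],best=False)
E
```

```text
[ -1.21837761   5.51747475 111.05216938] [ 0.19912197 -0.33722993 -4.59556523]
lin [-7.8, -0.8, 46.7] rot [-0.6, -0.4, -0.2] world [ 0.468 -0.161  0.137]
```

Call:
step_arm:
  grip: [0, 0, 0, 0, 0]
  linear:
    - [-4, -0.4, 20]
    - [-8, -0.8, 40]
    - [-8, -0.8, 47]
    - [-8, -0.8, 47]
    - [-8, -0.8, 47]
  rot:
    - [-0.6, -0.4, -0.2]
    - [-0.6, -0.4, -0.2]
    - [-0.6, -0.4, -0.2]
    - [-0.6, -0.4, -0.2]
    - [-0.6, -0.4, -0.2]

```text
clock: 8.78
tool_pos: [0.4691, -0.1608, 0.1386]
eef_rot: [0.473, 0.854, 0.189, 0.107]
wrist_force: [0.3, -0.1, -3.8]
grip_width: 0.0095
```

```bash
python3 - <<'E'
from h import *; from bench import *; import cv2,pickle
s=read_state();w=read_camera("wrist");pickle.dump((s,w),open("w5.pkl","wb"))
print(w2bed(s["tool_pos"]),s["wrist_force"])
steps([platepose(-2.5,0,70)],best=False)
u=wproj(w,s,bed2w([0,52,13]));print("screw pred",u,(u-[220,90])*2.7)
fr=w["frame"];a=cv2.resize(fr[90:310,220:500],None,fx=2.7,fy=2.7,interpolation=cv2.INTER_CUBIC)
cv2.imwrite("pics/w5.png",a)
E
```

```text
[-1.38555699 -2.50888847 65.33442874] [ 0.25444821 -0.14116697 -3.7664376 ]
lin [1.4, -1.5, 1.8] rot [0.1, 0.3, 0.2] world [ 0.468 -0.161  0.137]
screw pred [323.99294592 171.84039225] [280.78095398 220.96905908]
```

View pics/w5.png

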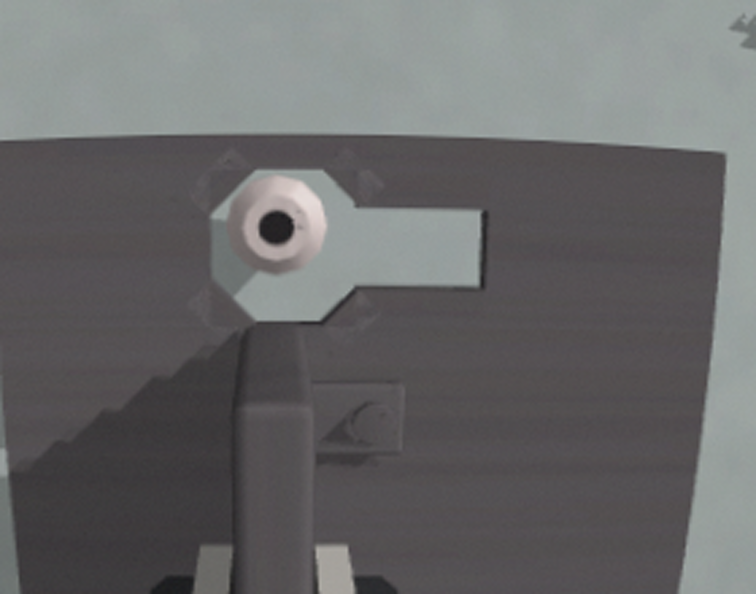

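```bash
cat >> h.py <<'E'
BED["p"]=bed2w([-.8,-1.0,0])
E
python3 - <<'E'
from h import *
steps([platepose(-2.5,0,z) for z in (70,50,36,29,27)],best=False)
E
```

```text
lin [0.4, -2.3, 1.8] rot [0.1, 0.3, 0.2] world [ 0.468 -0.162  0.137]
lin [0.5, -2.3, 21.8] rot [0.1, 0.3, 0.2] world [ 0.475 -0.157  0.119]
lin [0.6, -2.3, 35.8] rot [0.1, 0.3, 0.2] world [ 0.48  -0.154  0.106]
lin [0.6, -2.3, 42.8] rot [0.1, 0.3, 0.2] world [ 0.483 -0.153  0.1  ]
lin [0.6, -2.3, 44.8] rot [0.1, 0.3, 0.2] world [ 0.484 -0.152  0.098]
```

```bash
python3 - <<'E'
from h import *; from bench import *
for i in range(6): s=read_state();print(s["clock"],w2bed(s["tool_pos"]).round(2)); read_camera("top")
E
```

```text
8.8333 [-0.24 -2.38 66.11]
8.8833 [-0.08 -2.97 66.53]
8.9333 [-0.07 -3.33 66.75]
8.9833 [-0.21 -3.52 66.74]
9.0333 [-0.37 -3.56 66.63]
9.0833 [-0.51 -3.44 66.42]
```

Call:
step_arm:
  grip: [0, 0, 0, 0, 0, 0, 0, 0]
  linear:
    - [0, -1, 10]
    - [0, -2, 22]
    - [0, -2, 22]
    - [0, -2, 22]
    - [0, -2, 22]
    - [0, -2, 22]
    - [0, -2, 22]
    - [0, -2, 22]
  rot:
    - [0, 0.3, 0.2]
    - [0, 0.3, 0.2]
    - [0, 0.3, 0.2]
    - [0, 0.3, 0.2]
    - [0, 0.3, 0.2]
    - [0, 0.3, 0.2]
    - [0, 0.3, 0.2]
    - [0, 0.3, 0.2]

```text
clock: 9.8
tool_pos: [0.4761, -0.1586, 0.1183]
eef_rot: [0.475, 0.853, 0.19, 0.105]
wrist_force: [0.0, 0.2, -4.6]
grip_width: 0.009
```

```bash
python3 - <<'E'
from h import *; from bench import *; import cv2,pickle
for i in range(3): s=read_state();print(s["clock"],w2bed(s["tool_pos"]).round(2),np.round(s["wrist_force"],1)); read_camera("top")
s=read_state();w=read_camera("wrist");pickle.dump((s,w),open("w6.pkl","wb"))
u=wproj(w,s,bed2w([0,52,13]));print("screw pred",(u-[220,90])*2.7)
steps([platepose(-2.5,0,z) for z in (50,36,29)],best=False)
cv2.imwrite("pics/w6.png",cv2.resize(w["frame"][90:310,220:500],None,fx=2.7,fy=2.7,interpolation=cv2.INTER_CUBIC))
E
```

```text
9.8 [-2.75 -3.38 43.9 ] [ 0.   0.2 -4.6]
9.85 [-2.77 -3.34 43.85] [-0.7 -0.7 -3.9]
9.9 [-2.85 -3.23 43.74] [-0.4  0.6 -3.7]
screw pred [288.97091296 230.85085195]
lin [1.1, 0.4, -0.7] rot [0.1, -0.0, -0.1] world [ 0.475 -0.157  0.119]
lin [1.1, 0.4, 13.3] rot [0.1, -0.0, -0.1] world [ 0.48  -0.154  0.106]
lin [1.1, 0.4, 20.3] rot [0.1, -0.0, -0.1] world [ 0.483 -0.153  0.1  ]
```

View pics/w6.png

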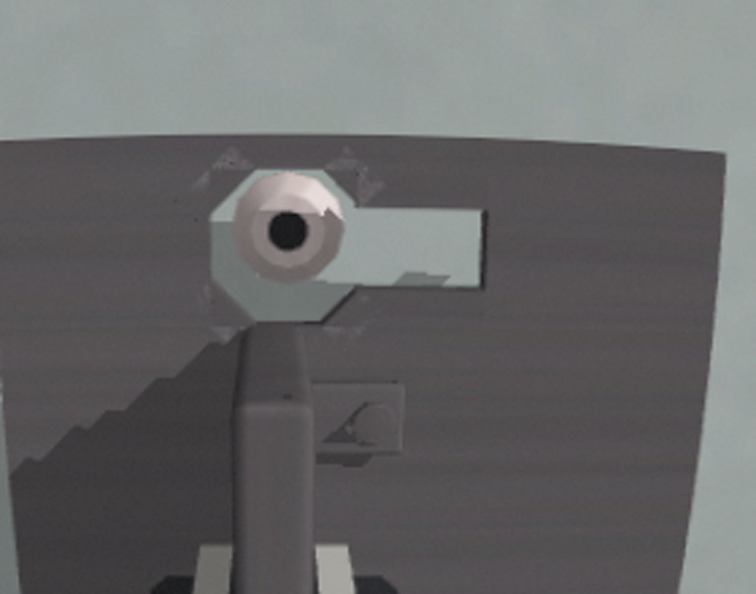

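Call:
step_arm:
  grip: [0, 0, 0, 0, 0, 0, 0, 0]
  linear:
    - [1, 0.4, 4]
    - [1, 0.4, 8]
    - [1, 0.4, 12]
    - [1, 0.4, 15]
    - [1, 0.4, 17]
    - [1, 0.4, 19]
    - [1, 0.4, 19]
    - [1, 0.4, 19]
  rot:
    - [0, 0, 0]
    - [0, 0, 0]
    - [0, 0, 0]
    - [0, 0, 0]
    - [0, 0, 0]
    - [0, 0, 0]
    - [0, 0, 0]
    - [0, 0, 0]

```text
clock: 10.67
tool_pos: [0.4824, -0.1529, 0.1005]
eef_rot: [0.475, 0.853, 0.19, 0.105]
wrist_force: [1.0, -0.0, -4.1]
grip_width: 0.0094
```

```bash
python3 - <<'E'
from h import *; from bench import *
for i in range(2): s=read_state();print(s["clock"],w2bed(s["tool_pos"]).round(2),np.round(s["wrist_force"],1)); read_camera("top")
steps([platepose(-2.5,0,29)],best=False)
E
```

```text
10.6667 [-2.66 -1.83 24.22] [ 1.  -0.  -4.1]
10.7167 [-2.55 -1.98 24.39] [-0.1  1.  -3.7]
lin [0.1, -0.0, 1.2] rot [0.1, -0.0, -0.1] world [ 0.483 -0.153  0.1  ]
```

Call:
step_arm:
  grip: [0, 0, 0, 0, 0]
  linear:
    - [0, 0, 1]
    - [0, 0, 2]
    - [0, 0, 3]
    - [0, 0, 3]
    - [0, 0, 3]
  rot:
    - [0, 0, 0]
    - [0, 0, 0]
    - [0, 0, 0]
    - [0, 0, 0]
    - [0, 0, 0]

```text
clock: 11.18
tool_pos: [0.4835, -0.1522, 0.0978]
eef_rot: [0.475, 0.853, 0.19, 0.105]
wrist_force: [0.3, -0.6, -4.1]
grip_width: 0.009
```

```bash
python3 - <<'E'
from h import *; from bench import *
for i in range(2): s=read_state();print(s["clock"],w2bed(s["tool_pos"]).round(2),np.round(s["wrist_force"]@bedR(BED["yaw"]),1)); read_camera("top")
E
```

```text
11.1833 [-2.67 -1.83 21.26] [-1.8 -0.7 -3.7]
11.2333 [-2.62 -1.89 21.33] [-0.7 -0.5 -3.5]
```

Call:
step_arm:
  grip: [0, 0, 0, 0, 0, 0]
  linear:
    - [0, 0, 1]
    - [0, 0, 2]
    - [0, 0, 3]
    - [0, 0, 4]
    - [0, 0, 4]
    - [0, 0, 4]
  rot:
    - [0, 0, 0]
    - [0, 0, 0]
    - [0, 0, 0]
    - [0, 0, 0]
    - [0, 0, 0]
    - [0, 0, 0]

```text
clock: 11.78
tool_pos: [0.4846, -0.152, 0.0959]
eef_rot: [0.475, 0.853, 0.19, 0.105]
wrist_force: [-7.8, -1.4, 4.7]
grip_width: 0.0092
```

```bash
python3 - <<'E'
from h import *; from bench import *
for i in range(2): s=read_state();print(s["clock"],w2bed(s["tool_pos"]).round(2),np.round(s["wrist_force"]@bedR(BED["yaw"]),1)); read_camera("top")
E
```

```text
11.7833 [-2.52 -2.22 19.07] [-4.7  2.9  7.4]
11.8333 [-2.54 -2.22 19.07] [-5.6  3.1  8.4]
```

Call:
step_arm:
  grip: [0, 0, 0, 0, 0, 0, 0, 0, 0, 0]
  linear:
    - [0, 0, -1]
    - [0, -4, -1]
    - [0, -8, -1]
    - [0, -12, -1]
    - [0, -16, -1]
    - [0, -20, -1]
    - [0, -23, -1]
    - [0, -25, -1]
    - [0, -27, -1]
    - [0, -27, -1]
  rot:
    - [0, 0, 0]
    - [0, 0, 0]
    - [0, 0, 0]
    - [0, 0, 0]
    - [0, 0, 0]
    - [0, 0, 0]
    - [0, 0, 0]
    - [0, 0, 0]
    - [0, 0, 0]
    - [0, 0, 0]

```text
clock: 12.72
tool_pos: [0.4645, -0.1649, 0.0848]
eef_rot: [0.474, 0.853, 0.191, 0.106]
wrist_force: [1.9, -0.0, 4.9]
grip_width: 0.0092
```

```bash
python3 - <<'E'
from h import *; from bench import *
for i in range(2): s=read_state();print(s["clock"],w2bed(s["tool_pos"]).round(2),np.round(s["wrist_force"]@bedR(BED["yaw"]),1)); read_camera("top")
E
```

```text
12.7167 [-28.86  -2.61  19.1 ] [ 3.5 -1.   3.8]
12.7667 [-28.86  -2.62  19.09] [ 3.2 -0.   3.8]
```

Call:
step_arm:
  grip: [0, 0, 0, 0]
  linear:
    - [0, -1, 0]
    - [0, -2, 0]
    - [0, -2, 0]
    - [0, -2, 0]
  rot:
    - [0, 0, 0]
    - [0, 0, 0]
    - [0, 0, 0]
    - [0, 0, 0]

```text
clock: 13.15
tool_pos: [0.4643, -0.1651, 0.0848]
eef_rot: [0.473, 0.853, 0.192, 0.107]
wrist_force: [4.6, 1.8, 5.9]
grip_width: 0.0092
```

```bash
python3 - <<'E'
from h import *; from bench import *; import cv2
for i in range(2): s=read_state();print(s["clock"],w2bed(s["tool_pos"]).round(2),np.round(s["wrist_force"]@bedR(BED["yaw"]),1)); w=read_camera("wrist")
cv2.imwrite("pics/w7.png",w["frame"])
E
```

```text
13.15 [-29.16  -2.62  19.24] [ 6.9 -0.9  3.3]
13.2 [-29.15  -2.61  19.23] [ 6.2 -0.2  2.2]
```

View pics/w7.png

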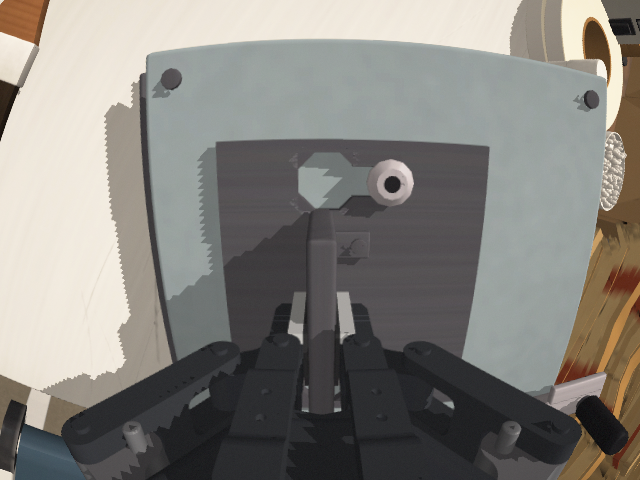

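Call:
step_arm:
  grip: [0, 0, 0.3, 0.5, 0.5, 0.5, 0.5, 0.5, 0.5, 0.5]
  linear:
    - [0, 1, -0.3]
    - [0, 1.5, -0.3]
    - [0, 1.5, -0.3]
    - [0, 1.5, -0.3]
    - [0, 1.5, -0.3]
    - [0, 1.5, -0.3]
    - [0, 1.5, -20]
    - [0, 1.5, -50]
    - [0, 1.5, -80]
    - [0, 1.5, -80]
  rot:
    - [0, 0, 0]
    - [0, 0, 0]
    - [0, 0, 0]
    - [0, 0, 0]
    - [0, 0, 0]
    - [0, 0, 0]
    - [0, 0, 0]
    - [0, 0, 0]
    - [0, 0, 0]
    - [0, 0, 0]

```text
clock: 14.08
tool_pos: [0.4358, -0.1858, 0.1614]
eef_rot: [0.475, 0.853, 0.189, 0.109]
wrist_force: [0.8, -0.0, 0.6]
grip_width: 0.0427
```

```bash
python3 - <<'E'
from h import *; from bench import *
s=read_state();print(w2bed(s["tool_pos"]).round(2),s["grip_width"],np.round(s["joint_positions"],2))
steps([(bed2w(knob(1.5,95)),bedtool(-80)),(bed2w(knob(1.5,33)),bedtool(-80))],best=False)
E
```

```text
[-28.59  -5.13 103.48] 0.04270375418485287 [-0.84 -0.29 -0.4   1.36  0.43  0.2 ]
lin [-80.5, 174.4, 9.6] rot [0.4, 0.2, 80.0] world [ 0.616 -0.169  0.227]
lin [-80.1, 174.2, 71.6] rot [0.4, 0.2, 80.0] world [ 0.638 -0.155  0.171]
```

Call:
step_arm:
  grip: [0.48, 0.48, 0.48, 0.48, 0.48, 0.48, 0.48, 0.48, 0.48, 0.48]
  linear:
    - [-8, 18, 0]
    - [-16, 36, 2]
    - [-24, 54, 4]
    - [-32, 72, 6]
    - [-40, 90, 8]
    - [-48, 108, 9]
    - [-56, 126, 9]
    - [-66, 145, 9]
    - [-75, 162, 9]
    - [-80, 174, 9]
  rot:
    - [0, 0, 7]
    - [0, 0, 14]
    - [0, 0, 21]
    - [0, 0, 28]
    - [0, 0, 35]
    - [0, 0, 42]
    - [0, 0, 49]
    - [0, 0, 56]
    - [0, 0, 63]
    - [0, 0, 70]

```text
clock: 14.92
tool_pos: [0.6154, -0.1657, 0.221]
eef_rot: [0.879, 0.424, 0.216, -0.024]
wrist_force: [-0.4, -0.1, 0.2]
grip_width: 0.0411
```

Call:
step_arm:
  grip: [0.48, 0.48, 0.48, 0.48]
  linear:
    - [0, 0, 0]
    - [0, 0, 0]
    - [0, 0, 0]
    - [0, 0, 0]
  rot:
    - [0, 0, 5]
    - [0, 0, 9]
    - [0, 0, 9]
    - [0, 0, 9]

```text
clock: 15.25
tool_pos: [0.6138, -0.1656, 0.2204]
eef_rot: [0.909, 0.357, 0.213, -0.04]
wrist_force: [-0.4, 0.3, -0.4]
grip_width: 0.0411
```

```bash
python3 - <<'E'
from h import *; from bench import *; import cv2
s=read_state();w=read_camera("wrist");print(w2bed(s["tool_pos"]).round(2))
for a in (1.4,1.5,1.6): print(a,wproj(w,s,bed2w(knob(a,58))).round(1),wproj(w,s,bed2w(knob(a,38))).round(1))
u=wproj(w,s,bed2w(knob(1.5,48))).astype(int);g=w["frame"].max(2)
x0,y0=u[0]-60,u[1]-60
m=(g[y0:y0+120,x0:x0+120]<45).astype(np.uint8);n,l,st,c=cv2.connectedComponentsWithStats(m)
for i in range(1,n):
    if st[i,4]>100: print(st[i],(c[i]+[x0,y0]).round(1))
steps([(bed2w(knob(1.5,33)),bedtool(-80))],best=False)
cv2.imwrite("pics/w8.png",w["frame"])
E
```

```text
[142.98 -82.06  88.67]
1.4 [314.1 278.2] [314.8 264.5]
1.5 [331.4 279.3] [330.6 265.5]
1.6 [348.4 282. ] [346.1 268. ]
[  41   27   37   55 1596] [328.1 266.8]
[  0  82   4  38 114] [271.1 315. ]
[100  82  17  38 392] [375.8 316.9]
lin [2.0, 4.3, 55.8] rot [-0.1, -0.0, 0.9] world [ 0.638 -0.155  0.171]
```

Call:
step_arm:
  grip: [0.48, 0.48, 0.48, 0.4, 0.35, 0.35]
  linear:
    - [2, 4, 20]
    - [2, 4, 40]
    - [2, 4, 57]
    - [2, 4, 57]
    - [2, 4, 57]
    - [2, 4, 57]
  rot:
    - [0, 0, 0]
    - [0, 0, 1]
    - [0, 0, 1]
    - [0, 0, 1]
    - [0, 0, 1]
    - [0, 0, 1]

```text
clock: 15.8
tool_pos: [0.6386, -0.1549, 0.1718]
eef_rot: [0.912, 0.349, 0.213, -0.042]
wrist_force: [-0.6, -0.2, -0.8]
grip_width: 0.0299
```

```bash
python3 - <<'E'
from h import *; from bench import *
s=read_state();print(w2bed(s["tool_pos"]).round(2),s["grip_width"],np.round(s["joint_positions"],2),s["wrist_force"])
A=np.linspace(1.45,-.12,19);Z=np.linspace(-80,0,19)
steps([(bed2w(knob(a,30)),bedtool(z)) for a,z in zip(A[:10],Z[:10])],best=False)
print()
steps([(bed2w(knob(a,30)),bedtool(z)) for a,z in zip(A[10:],Z[10:])],(bed2w(knob(A[9],30)),bedtool(Z[9])),best=False)
E
```

```text
[146.62 -86.08  33.29] 0.029945383853503985 [-0.52  0.1  -0.02  1.23  0.38  1.93] [-0.64669456 -0.24940123 -0.76155249]
lin [-0.4, -4.8, 3.3] rot [0.0, -0.1, -0.1] world [ 0.636 -0.151  0.168]
lin [-0.4, -12.5, 3.3] rot [0.0, -0.1, -4.5] world [ 0.631 -0.145  0.168]
lin [-1.0, -20.2, 3.3] rot [0.0, -0.1, -9.0] world [ 0.626 -0.14   0.167]
lin [-2.2, -27.7, 3.3] rot [0.0, -0.1, -13.4] world [ 0.62  -0.135  0.166]
lin [-4.2, -35.2, 3.3] rot [0.0, -0.1, -17.9] world [ 0.614 -0.13   0.165]
lin [-6.7, -42.4, 3.3] rot [0.0, -0.1, -22.3] world [ 0.608 -0.126  0.163]
lin [-9.9, -49.4, 3.3] rot [0.0, -0.1, -26.7] world [ 0.601 -0.123  0.161]
lin [-13.7, -56.0, 3.3] rot [0.0, -0.1, -31.2] world [ 0.594 -0.12   0.159]
lin [-18.0, -62.4, 3.2] rot [0.0, -0.1, -35.6] world [ 0.587 -0.118  0.157]
lin [-22.9, -68.3, 3.2] rot [0.0, -0.1, -40.1] world [ 0.58  -0.117  0.154]

lin [-0.6, -7.7, 0.0] rot [0.0, 0.0, -4.4] world [ 0.573 -0.116  0.152]
lin [-1.8, -15.2, -0.0] rot [0.0, 0.0, -8.9] world [ 0.566 -0.116  0.149]
lin [-3.7, -22.7, -0.0] rot [0.0, 0.0, -13.3] world [ 0.558 -0.116  0.146]
lin [-6.3, -29.9, -0.0] rot [0.0, 0.0, -17.8] world [ 0.552 -0.118  0.143]
lin [-9.5, -36.9, -0.0] rot [0.0, 0.0, -22.2] world [ 0.545 -0.119  0.14 ]
lin [-13.2, -43.6, 0.0] rot [0.0, 0.0, -26.7] world [ 0.538 -0.122  0.137]
lin [-17.6, -49.9, -0.0] rot [0.0, 0.0, -31.1] world [ 0.532 -0.125  0.133]
lin [-22.4, -55.8, 0.0] rot [0.0, 0.0, -35.6] world [ 0.526 -0.128  0.13 ]
lin [-27.8, -61.3, 0.0] rot [0.0, 0.0, -40.0] world [ 0.52  -0.133  0.127]
```

Call:
step_arm:
  grip: [0.35, 0.35, 0.35, 0.35, 0.35, 0.35, 0.35, 0.35, 0.35, 0.35]
  linear:
    - [0, -5, 2]
    - [0, -12, 2]
    - [-1, -20, 2]
    - [-2, -28, 2]
    - [-4, -35, 2]
    - [-7, -42, 2]
    - [-10, -49, 2]
    - [-14, -56, 2]
    - [-18, -62, 2]
    - [-23, -68, 2]
  rot:
    - [0, 0, 0]
    - [0, 0, -4]
    - [0, 0, -9]
    - [0, 0, -13]
    - [0, 0, -18]
    - [0, 0, -22]
    - [0, 0, -27]
    - [0, 0, -31]
    - [0, 0, -36]
    - [0, 0, -40]

```text
clock: 16.63
tool_pos: [0.5807, -0.117, 0.1575]
eef_rot: [0.736, 0.641, 0.216, 0.036]
wrist_force: [1.9, 1.2, 0.8]
grip_width: 0.0302
```

```bash
python3 - <<'E'
from h import *; from bench import *
s=read_state();print(w2bed(s["tool_pos"]).round(2),np.array(knob(.665,30)).round(1),np.round(s["wrist_force"],1))
steps([(bed2w(knob(a,30)),bedtool(z)) for a,z in [(.665,-40),(.05,-4),(-.02,0)]],best=False)
E
```

```text
[114.21 -23.35  32.6 ] [112.3 -22.8  30. ] [1.9 1.2 0.8]
lin [-0.8, -1.9, 2.6] rot [0.3, -0.1, 0.3] world [ 0.58  -0.117  0.154]
lin [-18.3, -52.2, 2.3] rot [0.4, -0.0, -35.7] world [ 0.532 -0.125  0.133]
lin [-22.2, -57.0, 2.2] rot [0.4, 0.0, -39.7] world [ 0.527 -0.128  0.131]
```

Call:
step_arm:
  grip: [0.35, 0.35, 0.35, 0.35, 0.35, 0.35, 0.35, 0.35, 0.35, 0.35]
  linear:
    - [-1, -8, 0]
    - [-2, -15, 0]
    - [-4, -23, 0]
    - [-6, -30, 0]
    - [-9, -37, 0]
    - [-13, -44, 0]
    - [-17, -50, 0]
    - [-22, -56, 0]
    - [-22, -56, 0]
    - [-22, -56, 0]
  rot:
    - [0, 0, -4]
    - [0, 0, -9]
    - [0, 0, -13]
    - [0, 0, -18]
    - [0, 0, -22]
    - [0, 0, -27]
    - [0, 0, -31]
    - [0, 0, -36]
    - [0, 0, -40]
    - [0, 0, -40]

```text
clock: 17.47
tool_pos: [0.5257, -0.1286, 0.1321]
eef_rot: [0.474, 0.853, 0.19, 0.106]
wrist_force: [-0.9, 0.6, -0.1]
grip_width: 0.03
```

```bash
python3 - <<'E'
from h import *; from bench import *
s=read_state();print(w2bed(s["tool_pos"]).round(2),np.array(knob(0,30)).round(1),np.round(s["wrist_force"]@bedR(BED["yaw"]),1))
steps([(bed2w([56,-4,30]),bedtool(0)),(bed2w([50,-4,30]),bedtool(0))],best=False)
E
```

```text
[55.62 -4.13 31.92] [58. -4. 30.] [-0.4  1.   0.1]
lin [0.1, 0.4, 1.9] rot [0.2, 0.1, -0.0] world [ 0.527 -0.128  0.131]
lin [0.1, -5.6, 1.9] rot [0.2, 0.1, -0.0] world [ 0.522 -0.131  0.128]
```

Push down-slope in small steps until it meets the stop.

Call:
step_arm:
  grip: [0.35, 0.35, 0.35, 0.35, 0.35, 0.35]
  linear:
    - [0, -2, 0]
    - [0, -3, 0]
    - [0, -4, 0]
    - [0, -5, 0]
    - [0, -5, 0]
    - [0, -5, 0]
  rot:
    - [0, 0, 0]
    - [0, 0, 0]
    - [0, 0, 0]
    - [0, 0, 0]
    - [0, 0, 0]
    - [0, 0, 0]

```text
clock: 17.97
tool_pos: [0.5237, -0.1298, 0.1306]
eef_rot: [0.474, 0.853, 0.192, 0.107]
wrist_force: [4.5, 2.6, 4.1]
grip_width: 0.0302
```

```bash
python3 - <<'E'
from h import *; from bench import *
s=read_state();print(w2bed(s["tool_pos"]).round(2),s["grip_width"],np.round(s["wrist_force"]@bedR(BED["yaw"]),1))
E
```

```text
[52.82 -4.07 31.54] 0.03023424851630704 [ 6.5 -0.2  1.5]
```

Call:
step_arm:
  grip: [0.35, 0.35, 0.4, 0.45, 0.45, 0.45, 0.45, 0.45, 0.45, 0.45]
  linear:
    - [0, 3, 0]
    - [0, 7, 0]
    - [0, 7, 0]
    - [0, 7, 0]
    - [0, 7, -25]
    - [0, 7, -60]
    - [0, 7, -95]
    - [0, 7, -120]
    - [0, 7, -120]
    - [0, 7, -120]
  rot:
    - [0, 0, 0]
    - [0, 0, 0]
    - [0, 0, 0]
    - [0, 0, 0]
    - [0, 0, 0]
    - [0, 0, 0]
    - [0, 0, 0]
    - [0, 0, 0]
    - [0, 0, 0]
    - [0, 0, 0]

```text
clock: 18.8
tool_pos: [0.4843, -0.1553, 0.2417]
eef_rot: [0.475, 0.853, 0.189, 0.106]
wrist_force: [-0.5, 0.4, -0.3]
grip_width: 0.0382
```

Call:
step_arm:
  grip: [0.45, 0.45, 0.45, 0.45, 0.45, 0.45]
  linear:
    - [0, -30, -20]
    - [0, -70, -20]
    - [0, -90, -20]
    - [0, -90, -20]
    - [0, -90, -20]
    - [0, -90, -20]
  rot:
    - [0, 0, 0]
    - [0, 0, 0]
    - [0, 0, 0]
    - [0, 0, 0]
    - [0, 0, 0]
    - [0, 0, 0]

```text
clock: 19.3
tool_pos: [0.4077, -0.2008, 0.2191]
eef_rot: [0.475, 0.853, 0.191, 0.104]
wrist_force: [0.0, -1.0, -0.2]
grip_width: 0.0383
```

```bash
python3 - <<'E'
from h import *; from bench import *; import cv2
s=read_state();w=read_camera("wrist");fr=w["frame"].copy();print(w2bed(s["tool_pos"]).round(1),np.round(s["wrist_force"],1))
# expected home: plate corners, screws in slots, knob top at angle 0
for p in [[46,70,5],[46,-70,5],[-74,70,5],[-34,40,51],[-24,40,51],[0,52,13],[0,-52,13],knob(0,58)]:
    u=wproj(w,s,bed2w(p));cv2.circle(fr,tuple(int(round(v)) for v in u),2,(0,0,255),-1)
cv2.imwrite("pics/w9.png",fr)
for t in ("glue","swab_tub"):
  for c in ("top","side"):
    read_camera(c)
    for d in boxes_of(c,t)[:1]: print(t,c,np.round(d["at"],3))
E
```

```text
[-33.   -3.  169.2] [ 0.  -1.  -0.2]
glue top [ 0.52  -0.13   0.106]
glue side [0.591 0.094 0.054]
swab_tub side [0.667 0.059 0.067]
```

View pics/w9.png

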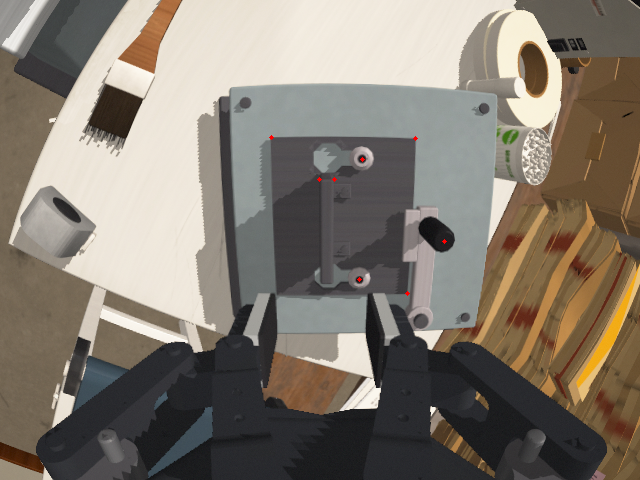

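The overlay shows both screws at the slot ends. The plate corners and fence sit on their home positions, the knob is at angle 0 with the lip over the plate's upper edge, and the gripper is clear.

```bash
python3 -c "
from bench import *
print(sign_off())"
```

```text
the job is handed in; nothing more can be done
None
```

The plate is fitted and locked, and I handed the job in at about 19.5 s. I opened the locking arm from about 0.38 to 1.5 rad and laid the plate over both screw heads. I slid it down-slope to its stop, let go, closed the arm against its stop, and backed the gripper off.

**Checks that passed:**
- **Plate:** when I pushed 2 mm past home it moved only 0.3 mm and the force rose, with the fence at about x = -29 mm. In the last wrist picture both screws sit at the slot ends, and the plate and fence are within a pixel or two of the predicted home points.
- **Locking arm:** the knob stopped at bed x of about 58 mm under 6.5 N, which puts the arm at about 0 rad. The picture shows its lip over the plate's upper edge.
- **Gripper:** it was clear of everything, with the wrist force at about 1 N or less.
- **Bystanders:** from the side camera, the tub is where it was at the start and the glue is within 3 mm, which is inside the detector's error.

**Checks that failed or disagreed:**
- **Top camera:** its last look found no tub. Its only "glue" hit was at the locking knob, which is a false detection; it had not found the glue at the start either.
- **Plate height in the gripper:** the wrist camera's estimate was about 2 to 3 mm off what contact with the bed showed. I relied on the contact.

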